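Show the next check weighing and confirm it

ROBOT

A 6-joint arm with a two-finger parallel gripper is mounted at the origin on a cart in front of the work surface, level with it; the furniture and walls round the work are solid. World frame = base frame: x ahead of the robot, y to its left, z up, the work surface at z = 0. Lengths are in m, angles in rad, forces in N, time in s.
With the tool pointing down it reaches from about 0.3 to 0.875 m from the base axis. Payload 6.4 kg.
Tool frame: the origin (TCP) lies between the finger pads, 19 mm behind the fingertips; this is the grasp point; z points along the fingers, y is the line along which they close (so a half turn about z gives the same grasp; the last joint's range is limited). The gripper opens to 88 mm and grips with 3 to 60 N. Pads are 18 mm wide; open, the fingers measure 123 mm over their backs; the gripper's body (75 mm by 187 mm) begins 45 mm behind the grasp point.
Start: joints at [0.964, 0.181, 1.607, -0, 1.354, -0.206], TCP at [0.224, 0.529, 0.257] pointing down, gripper open.
Joint ranges: [-2.99, 2.99], [-0.89, 2.07], [0.3, 2.58], [-1.14, 4.28], [0, 2.63], [-3.12, 3.12]. Speed limits (rad/s): [2.57, 2.57, 3.01, 3.14, 3.14, 3.14].

INTERFACE

Orientations are given as a rotation vector (axis times angle).
In Python, from rig import r, cams gives the robot as it stands. The module is installed in compiled form; this text tells all that it offers.
- The arm moves only by the tool send_rows, never from a script. Its argument "steps" is a list of rows, each a list of 2 entries, a list of its own where there are three numbers: the shift along the tool's x, y, z in m, then the turn, a rotation vector about the tool's x, y, z in rad. In form: [[[tx, ty, tz], [wx, wy, wz]], ...]. A call has 1 to 5 rows; each row shifts and turns the commanded pose from where the row before left it, along the tool's axes as they then stand; what a row does not reach is not made up. A row lasts 1/12 s, in which the tool goes at most 41.7 mm and 7.16 degrees, less where a joint would pass 70% of its speed; a pose out of reach is approached as far as the arm can. A call is refused whole if a number of a shift passes 0.0417 or a number of a turn 0.125, either way. A call with a gripper value outside its range is refused whole. "gripper" is the opening, from -1 (shut) to 1 (fully open), set as the call begins (left out, the last holds). The fingers move at their own pace and stop on an object; "grip_force" is the grip in N (left out, the last holds). Time passes only in rows, so rows that do not move let the fingers close. It gives the time, the measured TCP pose, the force, the opening and the grip force at its end, in the units of the state.
- r.observe(): the state, without advancing time (a new reading comes with each control period).
- cams.camera(name): name is "scene" or "side" or "wrist"; returns a dict with "frame" (400x640x3 uint8, red, green, blue), "fx", "fy", "cx", "cy" (pixels), "R" (3x3) and "t" (3): a world point X has camera coordinates R X + t. Camera axes: x right, y down, z forward; pixel columns grow to the right and rows downward; lengths in m; the calibration is good to about 2 mm. A picture is of the moment at which its call begins. There is no depth.
- r.hand_in(): hands the job in; it is judged then, once.
The state is a dict: "time": time; "q": joint angles; "dq": joint speeds; "joint_efforts": joint torques, N m; "eef_pos": TCP position; "eef_rot": TCP orientation; "ft_force": force on the tool from outside, world axes, zero at the start; "wrist_torque": the same for the moment, N m; "grip_width": finger opening in m; "finger_force": force on a finger pad.
Only numpy, scipy, OpenCV 4.12 (cv2) and the standard library are available. Lean on these libraries where they do the work, as an engineer would, in place of code of your own. Each camera call takes 0.05 s, during which the arm holds its last target. There are 200 camera calls.

TASK

Show a colleague the next check weighing by pointing with the fingertips from straight above: first point at the middle-sized of the three check weights, then at the empty tin (the other two tins hold soil), each time with the fingertips over its middle and about 2 to 3 cm above it, keeping still for about two seconds. Then press the key of the small grey confirm box fully down, let it come up again and draw clear. Touch, shift or lift none of the weights, tins or other things standing about, and keep the fingertips at least 5 cm above the other weights and tins whenever they pass over them, so that nobody takes them for the ones meant.

Things in the scene. Friction and masses are not known exactly. Their poses are not given: they have to be found in the camera images.
- weight_large: largest of three round beige check weights with a neck and a knob on top, 35 mm across, 39 mm high, standing loose on the bench; origin: centre of its underside, z up. Not to be pointed at
- weight_middle: middle-sized check weight of the same shape, 27 mm across, 31 mm high, loose; origin: centre of its underside, z up. The one to point at; the three weights and the confirm box stand in a row in any order
- weight_small: smallest check weight of the same shape, 22 mm across, 24 mm high, loose; origin: centre of its underside, z up. Not to be pointed at
- tin_empty: empty round metal tin, open at the top, bare metal floor, 100 mm across, 46 mm high, loose; origin: centre of its underside, z up. The one to point at; the three tins stand in a row farther from the robot than the weights, in any order
- tin_soil_a: round metal tin with light soil in it, 100 mm across, 42 mm high, loose; origin: centre of its underside, z up. Not to be pointed at
- tin_soil_b: round metal tin with dark soil in it, 96 mm across, 40 mm high, loose; origin: centre of its underside, z up. Not to be pointed at
- pad: grey plastic confirm box fixed to the bench, 60 mm deep, 76 mm wide, 26 mm high, with one round key in the middle of its top; origin: centre of its underside, z up
- key_top (a point): centre of the top face of the key: a round grey push button 28 mm across in a black housing, standing 44 mm above the bench when up (18 mm above the box); it moves down with the key
- key (a joint): travel of the key in m: 0 up, 0.006 fully down; a spring pushes it back up, fully down takes 5 N
- beaker: low glass beaker, 73 mm across, 87 mm high, a bystander; origin: centre of its underside
- loupe: small black loupe, 43 x 48 mm, 34 mm high, a bystander; origin: centre of its underside
- marker: black marker pen lying on the bench, 135 mm long, 18 mm thick, a bystander; origin: centre of its underside
Mind the look-alikes: they are no part of the job. What is shaped like the weight_middle but red is not meant. Leave any green look-alike of the tin_empty alone.

How it is judged:
On the way, in this order (a step that is already met when the one before it is completed fails the run):
1. the fingertips dwell for 1 s over the middle-sized weight (tool point within 20 mm of its axis, fingertips at most 45 mm above its top) (horizontal distance between the grasp point and weight_middle below 0.02 m and height (world z) of the grasp point below 0.095 m), for 1 s.
2. then they dwell for 1 s over the empty tin (tool point within 35 mm of its axis, fingertips at most 45 mm above its rim) (horizontal distance between the grasp point and tin_empty below 0.035 m and height (world z) of the grasp point below 0.11 m), for 1 s.
3. then the key is pressed down at least 4.5 mm of its 6 mm (value of joint key above 0.0045 m), for 0.05 s.
At the end, for the whole second after the job is handed in: The key is up again (less than 1.5 mm down); the weights and tins stand within 8 mm, the bystanders within 20 mm, of where they were at the start (value of joint key below 0.0015 m and distance of each of weight_large, weight_middle, weight_small, tin_empty, tin_soil_a, tin_soil_b from where it was at the start of the episode below 0.008 m and distance of each of beaker, loupe, marker from where it was at the start of the episode below 0.02 m); the robot touches nothing.
It fails at once if a wrong weight or tin is pointed at: fingertips less than 40 mm above its top, tool point within 20 mm (weight) or 35 mm (tin) of its axis ((horizontal distance between the grasp point and weight_large below 0.02 m and height (world z) of the grasp point below 0.098 m) or (horizontal distance between the grasp point and weight_small below 0.02 m and height (world z) of the grasp point below 0.083 m) or (horizontal distance between the grasp point and tin_soil_a below 0.035 m and height (world z) of the grasp point below 0.101 m) or (horizontal distance between the grasp point and tin_soil_b below 0.035 m and height (world z) of the grasp point below 0.099 m)).
It fails at once if the robot touches a weight or a tin (contact force between any of the fingers, the arm and weight_large above 0.2 N or contact force between any of the fingers, the arm and weight_middle above 0.2 N or contact force between any of the fingers, the arm and weight_small above 0.2 N or contact force between any of the fingers, the arm and tin_empty above 0.2 N or contact force between any of the fingers, the arm and tin_soil_a above 0.2 N or contact force between any of the fingers, the arm and tin_soil_b above 0.2 N).
It fails at once if a weight or tin is shifted more than 8 mm, or a bystander more than 20 mm (not (distance of each of weight_large, weight_middle, weight_small, tin_empty, tin_soil_a, tin_soil_b from where it was at the start of the episode below 0.008 m and distance of each of beaker, loupe, marker from where it was at the start of the episode below 0.02 m)).
It fails at once if the robot touches a bystander (contact force between any of the fingers, the arm and beaker above 0.2 N or contact force between any of the fingers, the arm and loupe above 0.2 N or contact force between any of the fingers, the arm and marker above 0.2 N).
It also fails if it takes over 48 s, if anything falls off the work surface, if the arm or the gripper's body presses on something with over 40 N, if the wrist force passes 120 N, or if a joint passes its speed limit or range.

## Working session

There is one attempt and no reset: what is moved stays moved. The work goes in short steps, Python scripts to look and compute and a tool call to move; the robot and the scene stay as the last step left them, time stands still between calls to the robot, and variables do not carry over. Pictures are saved under pics/ and viewed, at most 10 in all, crops included, and the job is handed in when it is done.

Besides the shell and the picture viewer there is one more tool, called after ">>>" by a JSON object that holds its "name" and its "arguments", one argument or row to a line. send_rows: Moves the arm, as the interface text tells. Its arguments: {"type":"object","properties":{"steps":{"type":"array"},"gripper":{"type":"number"},"grip_force":{"type":"number"}},"required":["steps"]}

```bash
mkdir -p pics; python3 - <<'E'
from rig import r,cams
import cv2,numpy as np
s=r.observe();print(s['time'],s['eef_pos'],s['eef_rot'],s['grip_width'])
for n in ['scene','side']:
    c=cams.camera(n);cv2.imwrite(f'pics/{n}0.png',c['frame'][:,:,::-1])
    R=np.array(c['R']);print(n,c['fx'],-R.T@c['t'],R[2])
E
```

```text
0.0 [0.22405208 0.52903149 0.25656627] [-6.25241361e-01 -3.07808774e+00  2.36958078e-03] 0.08774333748644736
scene 405.686327603548 [0.22924039 0.19132526 0.71522552] [ 0.4305959  -0.46500336 -0.77353671]
side 433.90489983138565 [ 0.18295561 -1.20980782  0.48774322] [ 0.35073039  0.86069901 -0.36903307]
```

View pics/scene0.png

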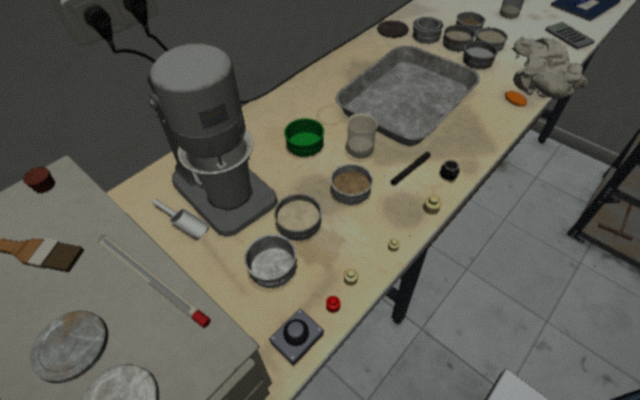

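View pics/side0.png

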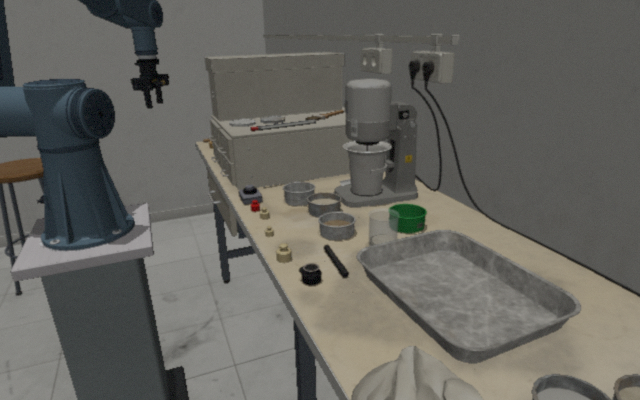

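The scene picture shows these candidates:
- **Weights:** (351,276), (394,244) and (433,204), plus a red look-alike at (333,303).
- **Tins:** (271,262), (298,217) and (351,183), plus a green look-alike at (304,137).
- **Key:** (296,330).

The weight at 351 looks middle-sized, and the tin at 271 looks empty with a bare metal floor. I'll confirm both in one enlarged crop and measure them.

```bash
cat > h.py <<'E'
from rig import r,cams
import cv2,numpy as np
def ray(c,u,v,z):
    R=np.array(c['R']);C=-R.T@np.array(c['t'])
    d=R.T@np.array([(u-c['cx'])/c['fx'],(v-c['cy'])/c['fy'],1]);return C+d*(z-C[2])/d[2]
def proj(c,X):
    p=np.array(c['R'])@X+np.array(c['t']);return np.round([c['fx']*p[0]/p[2]+c['cx'],c['fy']*p[1]/p[2]+c['cy']],1)
E
python3 - <<'E'
from h import *
c=cams.camera('scene')
f=c['frame'][160:370,235:455,::-1]
cv2.imwrite('pics/crop1.png',cv2.resize(f,None,fx=3.6,fy=2.8,interpolation=cv2.INTER_CUBIC)[:600])
for n,u,v,z in [('w351',351,276,.016),('w394',394,244,.012),('w433',433,204,.02),('red',333,303,.015),('t271',271,262,.023),('t298',298,217,.021),('t351',351,183,.021),('key',296,328,.044),('loupe',450,170,.017),('beaker',361,135,.043)]: print(n,ray(c,u,v,z).round(3))
E
```

```text
w351 [ 0.448 -0.109  0.016]
w394 [ 0.43  -0.224  0.012]
w433 [ 0.424 -0.358  0.02 ]
red [ 0.438 -0.046  0.015]
t271 [ 0.582 -0.027  0.023]
t298 [ 0.619 -0.14   0.021]
t351 [ 0.595 -0.287  0.021]
key [0.447 0.039 0.044]
loupe [ 0.45  -0.472  0.017]
beaker [ 0.664 -0.406  0.043]
```

View pics/crop1.png

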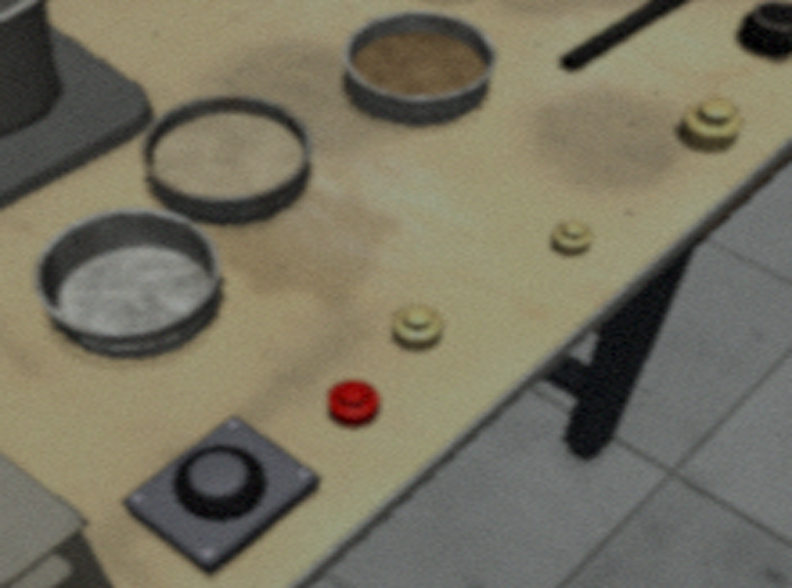

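The crop confirms both: the tin at (271,262) has a bare metal floor, while the next two hold light and dark soil. Of the three beige weights, the one at (351,276) is between the others in size. Next I'll check these against the side view, along with the block and mixer clearances.

```bash
python3 - <<'E'
from h import *
c=cams.camera('scene');d=cams.camera('side')
def tri(a,b):
    A=[];B=[]
    for k,(u,v) in((c,a),(d,b)):
        P=np.hstack([k['R'],np.array(k['t'])[:,None]])
        x=(u-k['cx'])/k['fx'];y=(v-k['cy'])/k['fy']
        for q in(x*P[2]-P[0],y*P[2]-P[1]):A.append(q[:3]);B.append(-q[3])
    return np.linalg.lstsq(np.array(A),np.array(B),rcond=None)[0].round(3)
for n,a,z in [('wmid',(351.1,271.4),.031),('tin',(270.8,256),.046),('key',(295.6,327.1),.044)]:
    X=ray(c,*a,z);print(n,X.round(3),proj(d,X))
# bounding widths: weights
for u0,u1,v,z in[(344.2,358,277,.01),(388,400,245,.008),(423.5,441,207,.012)]:
    print(np.linalg.norm(ray(c,u0,v,z)-ray(c,u1,v,z)).round(4))
print('mixer corners',[ray(c,u,v,.03).round(3) for u,v in((275,200),(230,228),(175,180))])
for z in(0,.1,.15,.2):print('block top corner',z,ray(c,252,352,z).round(3), proj(d,ray(c,252,352,z)))
f=d['frame'][40:240,190:450,::-1]
cv2.imwrite('pics/crop2.png',cv2.resize(f,None,fx=3,fy=3,interpolation=cv2.INTER_CUBIC))
E
```

```text
wmid [ 0.45  -0.11   0.031] [263.6 207.5]
tin [ 0.58  -0.028  0.046] [297.8 186.7]
key [0.449 0.038 0.044] [250.2 186.9]
0.0265
0.0244
0.0379
mixer corners [array([ 0.683, -0.135,  0.03 ]), array([ 0.7  , -0.023,  0.03 ]), array([ 0.896, -0.026,  0.03 ])]
block top corner 0 [0.489 0.11  0.   ] [258.1 191.2]
block top corner 0.1 [0.452 0.121 0.1  ] [243.8 162.3]
block top corner 0.15 [0.434 0.127 0.15 ] [236.3 147.2]
block top corner 0.2 [0.416 0.133 0.2  ] [228.6 131.7]
```

View pics/crop2.png

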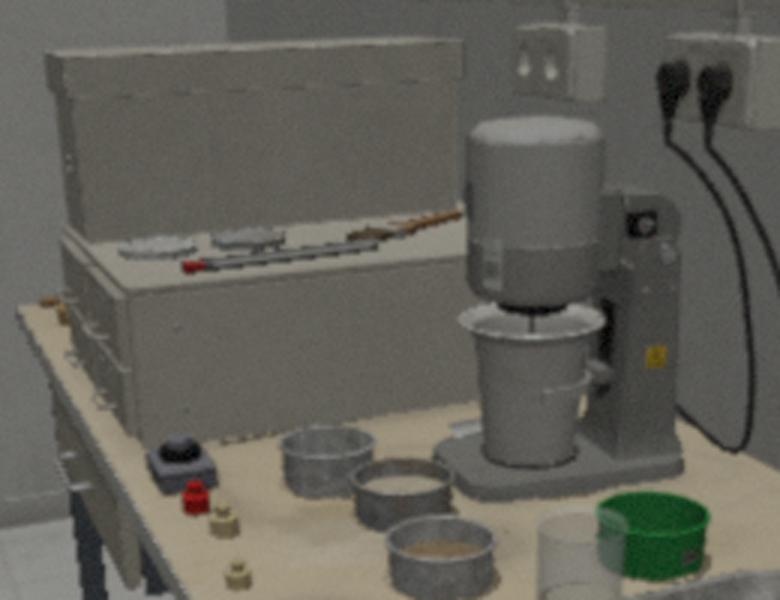

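The side view agrees: key at (250,187), weight knob at (264,209) and tin rim at (299,186), all within about 1.5 px of prediction. The equipment block's face is at y≈0.13 and it stands about 0.18 m high, so for the key I'll turn the gripper's long side along x. First I'll close the fingers and line the tool up with the world axes.

>>> {"name": "send_rows", "arguments": {
  "steps": [
    [[0,0,0],[0,0,-0.1]],
    [[0,0,0],[0,0,-0.1]],
    [[0,0,0],[0,0,-0.1]],
    [[0,0,0],[0,0,-0.1]],
    [[0,0,0],[0,0,0]]
  ],
  "gripper": -1
}}

```text
time: 0.67
eef_pos: [0.2243, 0.5294, 0.2573]
eef_rot: [0.004, -3.141, 0.0]
ft_force: [0.4, 0.9, -0.0]
grip_width: 0.057
finger_force: 0.0
```

Tool x now points along world −x and tool y along world +y. Next I'll move across towards the weight at this height.

>>> {"name": "send_rows", "arguments": {
  "steps": [
    [[-0.0125,-0.0355,0],[0,0,0]],
    [[-0.0125,-0.0355,0],[0,0,0]],
    [[-0.0125,-0.0355,0],[0,0,0]],
    [[-0.0125,-0.0355,0],[0,0,0]],
    [[-0.0125,-0.0355,0],[0,0,0]]
  ]
}}

```text
time: 1.08
eef_pos: [0.2867, 0.3504, 0.2573]
eef_rot: [0.005, 3.141, 0.0]
ft_force: [0.6, -0.7, 0.7]
grip_width: 0.0237
finger_force: 0.0
```

>>> {"name": "send_rows", "arguments": {
  "steps": [
    [[-0.0125,-0.0355,0],[0,0,0]],
    [[-0.0125,-0.0355,0],[0,0,0]],
    [[-0.0125,-0.0355,0],[0,0,0]],
    [[-0.0125,-0.0355,0],[0,0,0]],
    [[-0.0125,-0.0355,0],[0,0,0]]
  ]
}}

```text
time: 1.5
eef_pos: [0.3492, 0.1727, 0.2577]
eef_rot: [0.006, 3.141, 0.0]
ft_force: [1.0, 0.5, 0.9]
grip_width: 0.0004
finger_force: 0.0
```

>>> {"name": "send_rows", "arguments": {
  "steps": [
    [[-0.0125,-0.0355,0],[0,0,0]],
    [[-0.0125,-0.0355,0],[0,0,0]],
    [[-0.0125,-0.0355,0],[0,0,0]],
    [[-0.0125,-0.0355,0],[0,0,0]],
    [[-0.0125,-0.0355,0],[0,0,0]]
  ]
}}

```text
time: 1.92
eef_pos: [0.4116, -0.0052, 0.2577]
eef_rot: [0.007, 3.141, -0.0]
ft_force: [0.5, -0.1, 0.1]
grip_width: 0.0007
finger_force: 0.0
```

>>> {"name": "send_rows", "arguments": {
  "steps": [
    [[-0.0125,-0.0355,0],[0,0,0]],
    [[-0.0125,-0.0355,0],[0,0,0]],
    [[-0.0125,-0.0355,0],[0,0,0]],
    [[0,0,0],[0,0,0]],
    [[0,0,0],[0,0,0]]
  ]
}}

```text
time: 2.33
eef_pos: [0.4488, -0.1112, 0.2571]
eef_rot: [-0.011, -3.141, -0.001]
ft_force: [-0.1, -0.4, -0.5]
grip_width: 0.0001
finger_force: 0.0
```

```bash
python3 - <<'E'
from h import *
c=cams.camera('wrist');cv2.imwrite('pics/wrist1.png',c['frame'][:,:,::-1])
for n,X in dict(wmid=(.45,-.11,.031),tin=(.58,-.028,.046),key=(.449,.038,.044),tip=(.449,-.111,.238)).items():print(n,proj(c,np.array(X)))
E
```

```text
wmid [316.  173.7]
tin [386.5 284.6]
key [453.3 174. ]
tip [315. 249.]
```

View pics/wrist1.png

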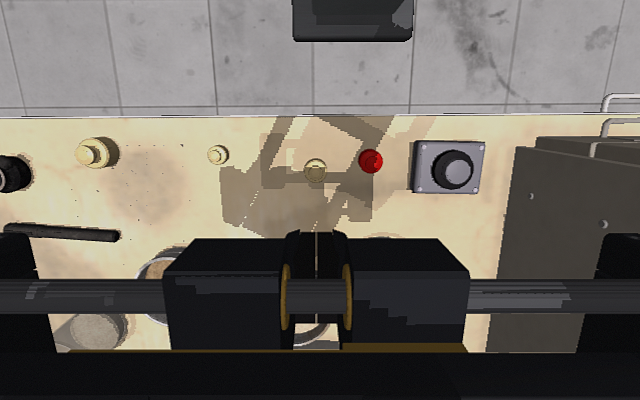

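In the wrist view the middle weight's knob is at (315,170) and the key at (455,168). Both are within about 4–6 px (4–6 mm) of prediction, so I take the weight at (0.448, −0.109) and the key at (0.446, 0.039). Now I'll lower to about 2.5 cm above the weight and hold.

>>> {"name": "send_rows", "arguments": {
  "steps": [
    [[0,0,0.04],[0,0,0]],
    [[0,0,0.04],[0,0,0]],
    [[0,0.001,0.04],[0,0,0]],
    [[0,0,0.03],[0,0,0]],
    [[0,0,0.01],[0,0,0]]
  ]
}}

```text
time: 2.8
eef_pos: [0.4454, -0.1054, 0.0933]
eef_rot: [-0.0, -3.135, -0.006]
ft_force: [0.2, 0.2, -0.9]
grip_width: 0.0006
finger_force: 0.0
```

>>> {"name": "send_rows", "arguments": {
  "steps": [
    [[0,0,0.01],[0,0,0]],
    [[0,0,0.01],[0,0,0]],
    [[0,0,0],[0,0,0]],
    [[0,0,0],[0,0,0]],
    [[0,0,0],[0,0,0]]
  ]
}}

```text
time: 3.22
eef_pos: [0.4499, -0.1092, 0.0788]
eef_rot: [0.001, 3.139, -0.002]
ft_force: [-0.1, -0.2, 0.2]
grip_width: 0.0004
finger_force: 0.0
```

>>> {"name": "send_rows", "arguments": {
  "steps": [
    [[0,0,0],[0,0,0]],
    [[0,0,0],[0,0,0]],
    [[0,0,0],[0,0,0]],
    [[0,0,0],[0,0,0]],
    [[0,0,0],[0,0,0]]
  ]
}}

```text
time: 3.63
eef_pos: [0.4489, -0.1088, 0.0776]
eef_rot: [0.001, 3.141, -0.0]
ft_force: [0.3, 0.4, 0.6]
grip_width: 0.0005
finger_force: 0.0
```

>>> {"name": "send_rows", "arguments": {
  "steps": [
    [[0,0,0],[0,0,0]],
    [[0,0,0],[0,0,0]],
    [[0,0,0],[0,0,0]],
    [[0,0,0],[0,0,0]],
    [[0,0,0],[0,0,0]]
  ]
}}

```text
time: 4.05
eef_pos: [0.4488, -0.1087, 0.0774]
eef_rot: [-0.001, -3.142, -0.0]
ft_force: [-0.0, -0.0, 0.3]
grip_width: 0.0003
finger_force: 0.0
```

>>> {"name": "send_rows", "arguments": {
  "steps": [
    [[0,0,0],[0,0,0]],
    [[0,0,0],[0,0,0]],
    [[0,0,0],[0,0,0]],
    [[0,0,0],[0,0,0]],
    [[0,0,0],[0,0,0]]
  ]
}}

```text
time: 4.47
eef_pos: [0.4488, -0.1087, 0.0774]
eef_rot: [0.001, 3.142, 0.0]
ft_force: [0.2, 0.3, -0.4]
grip_width: 0.0006
finger_force: 0.0
```

>>> {"name": "send_rows", "arguments": {
  "steps": [
    [[0,0,0],[0,0,0]],
    [[0,0,0],[0,0,0]],
    [[0,0,0],[0,0,0]],
    [[0,0,0],[0,0,0]],
    [[0,0,0],[0,0,0]]
  ]
}}

```text
time: 4.88
eef_pos: [0.4488, -0.1087, 0.0774]
eef_rot: [-0.001, -3.142, -0.0]
ft_force: [-0.2, -0.4, -0.4]
grip_width: 0.0006
finger_force: 0.0
```

>>> {"name": "send_rows", "arguments": {
  "steps": [
    [[0,0,0],[0,0,0]],
    [[0,0,0],[0,0,0]],
    [[0,0,0],[0,0,0]],
    [[0,0,0],[0,0,0]],
    [[0,0,0],[0,0,0]]
  ]
}}

```text
time: 5.3
eef_pos: [0.4488, -0.1087, 0.0774]
eef_rot: [-0.001, -3.142, -0.0]
ft_force: [-0.8, -0.6, -0.2]
grip_width: 0.0006
finger_force: 0.0
```

The dwell over the weight took about 2.3 s at 2.7 cm. Now I'll raise, go to the tin at (0.579, −0.028), lower to z≈0.091 and hold.

>>> {"name": "send_rows", "arguments": {
  "steps": [
    [[0,0,-0.04],[0,0,0]],
    [[0,0,-0.04],[0,0,0]],
    [[-0.02,0.011,0],[0,0,0]],
    [[-0.03,0.02,0],[0,0,0]],
    [[-0.03,0.02,0],[0,0,0]]
  ]
}}

```text
time: 5.72
eef_pos: [0.5303, -0.0579, 0.159]
eef_rot: [0.005, 3.139, -0.002]
ft_force: [0.2, -0.9, 0.3]
grip_width: 0.0008
finger_force: 0.0
```

>>> {"name": "send_rows", "arguments": {
  "steps": [
    [[-0.03,0.02,0],[0,0,0]],
    [[-0.02,0.01,0],[0,0,0]],
    [[0,0,0],[0,0,0]],
    [[0,0,0.02],[0,0,0]],
    [[0,0,0.02],[0,0,0]]
  ]
}}

```text
time: 6.13
eef_pos: [0.5797, -0.028, 0.1179]
eef_rot: [-0.0, 3.139, -0.001]
ft_force: [0.2, -0.3, -0.8]
grip_width: 0.0004
finger_force: 0.0
```

>>> {"name": "send_rows", "arguments": {
  "steps": [
    [[0,0,0.016],[0,0,0]],
    [[0,0,0.01],[0,0,0]],
    [[0,0,0],[0,0,0]],
    [[0,0,0],[0,0,0]],
    [[0,0,0],[0,0,0]]
  ]
}}

```text
time: 6.55
eef_pos: [0.5794, -0.0282, 0.0925]
eef_rot: [0.002, 3.14, -0.001]
ft_force: [-0.6, -0.3, -0.1]
grip_width: 0.0004
finger_force: 0.0
```

>>> {"name": "send_rows", "arguments": {
  "steps": [
    [[0,0,0],[0,0,0]],
    [[0,0,0],[0,0,0]],
    [[0,0,0],[0,0,0]],
    [[0,0,0],[0,0,0]],
    [[0,0,0],[0,0,0]]
  ]
}}

```text
time: 6.97
eef_pos: [0.579, -0.0278, 0.0917]
eef_rot: [0.001, 3.141, -0.0]
ft_force: [-0.3, 0.9, 0.3]
grip_width: 0.0007
finger_force: 0.0
```

>>> {"name": "send_rows", "arguments": {
  "steps": [
    [[0,0,0],[0,0,0]],
    [[0,0,0],[0,0,0]],
    [[0,0,0],[0,0,0]],
    [[0,0,0],[0,0,0]],
    [[0,0,0],[0,0,0]]
  ]
}}

```text
time: 7.38
eef_pos: [0.5789, -0.0278, 0.0914]
eef_rot: [-0.001, -3.142, 0.0]
ft_force: [-0.5, -0.1, -0.1]
grip_width: 0.0004
finger_force: 0.0
```

>>> {"name": "send_rows", "arguments": {
  "steps": [
    [[0,0,0],[0,0,0]],
    [[0,0,0],[0,0,0]],
    [[0,0,0],[0,0,0]],
    [[0,0,0],[0,0,0]],
    [[0,0,0],[0,0,0]]
  ]
}}

```text
time: 7.8
eef_pos: [0.5789, -0.0278, 0.0914]
eef_rot: [-0.001, -3.142, 0.0]
ft_force: [-0.0, 1.2, -0.1]
grip_width: 0.0006
finger_force: 0.0
```

>>> {"name": "send_rows", "arguments": {
  "steps": [
    [[0,0,0],[0,0,0]],
    [[0,0,0],[0,0,0]],
    [[0,0,0],[0,0,0]],
    [[0,0,0],[0,0,0]],
    [[0,0,0],[0,0,0]]
  ]
}}

```text
time: 8.22
eef_pos: [0.5789, -0.0279, 0.0914]
eef_rot: [0.001, 3.142, -0.0]
ft_force: [-0.2, 0.4, 0.6]
grip_width: 0.001
finger_force: 0.0
```

>>> {"name": "send_rows", "arguments": {
  "steps": [
    [[0,0,0],[0,0,0]],
    [[0,0,0],[0,0,0]],
    [[0,0,0],[0,0,0]],
    [[0,0,0],[0,0,0]],
    [[0,0,0],[0,0,0]]
  ]
}}

```text
time: 8.63
eef_pos: [0.5789, -0.0278, 0.0914]
eef_rot: [0.001, 3.142, -0.0]
ft_force: [0.1, 0.5, -0.8]
grip_width: 0.0004
finger_force: 0.0
```

The tin was pointed at for over 2 s at 2.6 cm. Next I'll raise, draw back to x≈0.447 clear of the block, and turn 90°.

>>> {"name": "send_rows", "arguments": {
  "steps": [
    [[0,0,-0.04],[0,0,0]],
    [[0,0,-0.04],[0,0,0]],
    [[0.033,0,0],[0,0,0]],
    [[0.033,0,0],[0,0,0]],
    [[0.033,0,0],[0,0,0]]
  ]
}}

```text
time: 9.05
eef_pos: [0.4793, -0.0278, 0.1722]
eef_rot: [0.001, 3.14, -0.001]
ft_force: [-0.1, -0.4, 1.2]
grip_width: 0.0009
finger_force: 0.0
```

>>> {"name": "send_rows", "arguments": {
  "steps": [
    [[0.033,0,0],[0,0,0]],
    [[0,0,0],[0,0,0.12]],
    [[0,0,0],[0,0,0.12]],
    [[0,0,0],[0,0,0.12]],
    [[0,0,0],[0,0,0.12]]
  ]
}}

```text
time: 9.47
eef_pos: [0.4468, -0.0278, 0.1717]
eef_rot: [0.757, 3.048, -0.0]
ft_force: [-0.1, -0.7, -0.7]
grip_width: 0.0006
finger_force: 0.0
```

>>> {"name": "send_rows", "arguments": {
  "steps": [
    [[0,0,0],[0,0,0.12]],
    [[0,0,0],[0,0,0.12]],
    [[0,0,0],[0,0,0.12]],
    [[0,0,0],[0,0,0.12]],
    [[0,0,0],[0,0,0.12]]
  ]
}}

```text
time: 9.88
eef_pos: [0.4469, -0.0277, 0.1715]
eef_rot: [1.624, 2.689, 0.0]
ft_force: [0.9, 0.1, 0.6]
grip_width: 0.0007
finger_force: 0.0
```

>>> {"name": "send_rows", "arguments": {
  "steps": [
    [[0,0,0],[0,0,0.12]],
    [[0,0,0],[0,0,0.12]],
    [[0,0,0],[0,0,0.12]],
    [[0,0,0],[0,0,0.12]],
    [[0,0,0],[0,0,0.01]]
  ]
}}

```text
time: 10.3
eef_pos: [0.4469, -0.0277, 0.1715]
eef_rot: [2.226, 2.216, 0.0]
ft_force: [0.9, -0.0, -0.1]
grip_width: 0.0007
finger_force: 0.0
```

>>> {"name": "send_rows", "arguments": {
  "steps": [
    [[0.03,0,0],[0,0,0]],
    [[0.03,0,0],[0,0,0]],
    [[0.006,0,0],[0,0,0]],
    [[0,0,0],[0,0,0]],
    [[0,0,0],[0,0,0]]
  ]
}}

```text
time: 10.72
eef_pos: [0.4469, 0.0382, 0.1715]
eef_rot: [2.218, 2.225, -0.0]
ft_force: [-0.3, -0.5, 0.1]
grip_width: 0.0004
finger_force: 0.0
```

```bash
python3 - <<'E'
from h import *
from scipy.spatial.transform import Rotation as Ro
s=r.observe();print(s['time'],s['eef_pos'].round(4),Ro.from_rotvec(s['eef_rot']).as_matrix().round(3),s['ft_force'])
c=cams.camera('wrist');cv2.imwrite('pics/wrist2.png',c['frame'][:,:,::-1])
print(proj(c,np.array([.447,.039,.044])),proj(c,np.array([.427,.039,.044])),proj(c,np.array([.447,.059,.044])))
E
```

```text
10.7167 [0.4469 0.0382 0.1715] [[-0.003  1.     0.   ]
 [ 1.     0.003 -0.001]
 [-0.001  0.    -1.   ]] [-0.25809424 -0.45983888  0.10307592]
[316.  194.1] [291.5 194. ] [316.1 169.9]
```

View pics/wrist2.png

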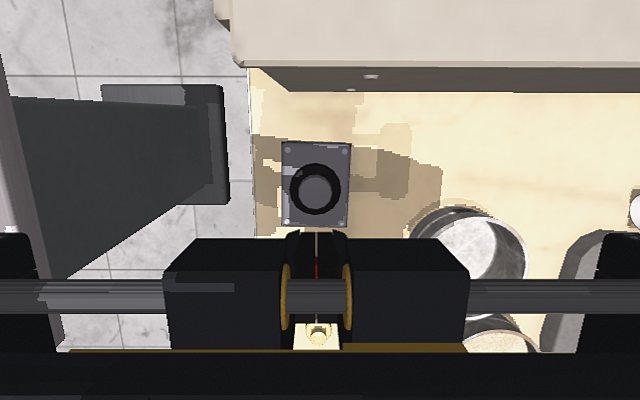

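The key is at (316,189), about 5 px above prediction, which is the same small camera offset as before. I'll aim at y≈0.041. Before lowering, I'll check how the camera mount clears the block.

```bash
python3 - <<'E'
from h import *
c=cams.camera('wrist');R=np.array(c['R']);print('cam',-R.T@c['t'],R[2])
for z in(.14,.16,.18,.2):print(z,ray(c,400,67,z).round(3))
print('foot',ray(c,400,93,0).round(3), 'corner',ray(c,240,67,.18).round(3))
E
```

```text
cam [0.44683986 0.10310782 0.29887726] [ 4.19350924e-04 -2.53178708e-01 -9.67419437e-01]
0.14 [0.486 0.124 0.14 ]
0.16 [0.481 0.121 0.16 ]
0.18 [0.476 0.118 0.18 ]
0.2 [0.471 0.116 0.2  ]
foot [0.522 0.12  0.   ] corner [0.421 0.118 0.18 ]
```

The camera mount would come down close to the block face at y≈0.118. There is time to turn 165° so that it sits on the free side, and I'll do that here at height.

>>> {"name": "send_rows", "arguments": {
  "steps": [
    [[0,0,0],[0,0,-0.12]],
    [[0,0,0],[0,0,-0.12]],
    [[0,0,0],[0,0,-0.12]],
    [[0,0,0],[0,0,-0.12]],
    [[0,0,0],[0,0,-0.12]]
  ]
}}

```text
time: 11.23
eef_pos: [0.447, 0.0371, 0.1714]
eef_rot: [1.459, 2.782, -0.0]
ft_force: [-0.2, -0.3, -0.4]
grip_width: 0.0002
finger_force: 0.0
```

>>> {"name": "send_rows", "arguments": {
  "steps": [
    [[0,0,0],[0,0,-0.12]],
    [[0,0,0],[0,0,-0.12]],
    [[0,0,0],[0,0,-0.12]],
    [[0,0,0],[0,0,-0.12]],
    [[0,0,0],[0,0,-0.12]]
  ]
}}

```text
time: 11.65
eef_pos: [0.447, 0.0371, 0.1714]
eef_rot: [0.571, 3.089, -0.0]
ft_force: [0.2, -0.2, 0.6]
grip_width: 0.0005
finger_force: 0.0
```

>>> {"name": "send_rows", "arguments": {
  "steps": [
    [[0,0,0],[0,0,-0.12]],
    [[0,0,0],[0,0,-0.12]],
    [[0,0,0],[0,0,-0.12]],
    [[0,0,0],[0,0,-0.12]],
    [[0,0,0],[0,0,-0.12]]
  ]
}}

```text
time: 12.07
eef_pos: [0.447, 0.0371, 0.1714]
eef_rot: [-0.367, 3.12, -0.0]
ft_force: [0.1, -0.2, 0.1]
grip_width: 0.0006
finger_force: 0.0
```

>>> {"name": "send_rows", "arguments": {
  "steps": [
    [[0,0,0],[0,0,-0.12]],
    [[0,0,0],[0,0,-0.12]],
    [[0,0,0],[0,0,-0.12]],
    [[0,0,0],[0,0,-0.12]],
    [[0,0,0],[0,0,-0.12]]
  ]
}}

```text
time: 12.48
eef_pos: [0.447, 0.0371, 0.1714]
eef_rot: [1.273, -2.872, 0.0]
ft_force: [-0.8, 0.2, -0.5]
grip_width: 0.0005
finger_force: 0.0
```

>>> {"name": "send_rows", "arguments": {
  "steps": [
    [[0,0,0],[0,0,-0.12]],
    [[0,0,0],[0,0,-0.12]],
    [[0,0,0],[0,0,-0.12]],
    [[0,0,0],[0,0,-0.12]],
    [[0,0,0],[0,0,0]]
  ]
}}

```text
time: 12.9
eef_pos: [0.4471, 0.0372, 0.1715]
eef_rot: [1.917, -2.489, 0.001]
ft_force: [0.1, -0.1, -0.1]
grip_width: 0.0002
finger_force: 0.0
```

```bash
python3 - <<'E'
from h import *
from scipy.spatial.transform import Rotation as Ro
s=r.observe();print(s['time'],s['q'].round(3),s['eef_pos'].round(4),Ro.from_rotvec(s['eef_rot']).as_matrix().round(3))
c=cams.camera('wrist');cv2.imwrite('pics/wrist3.png',c['frame'][:,:,::-1])
print(proj(c,np.array([.447,.039,.044])),proj(c,np.array([.427,.039,.044])),proj(c,np.array([.447,.059,.044])))
E
```

```text
12.9 [-0.183 -0.006  1.995 -0.     1.152 -3.066] [0.4471 0.0372 0.1715] [[-0.255 -0.967  0.   ]
 [-0.967  0.255 -0.   ]
 [ 0.    -0.    -1.   ]]
[316.1 195.5] [339.8 189.5] [322.2 217.9]
```

View pics/wrist3.png

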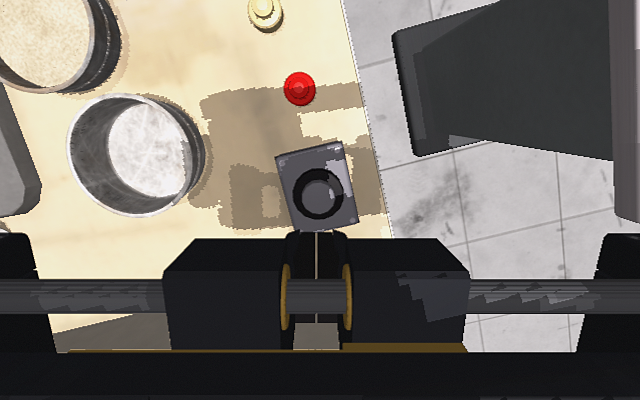

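The camera is now on the free side. The key is at (318,196) against a predicted (316,195.5), so (0.447, 0.039) holds. I'll lower to just above the key and then press in small steps.

>>> {"name": "send_rows", "arguments": {
  "steps": [
    [[-0.002,0,0.03],[0,0,0]],
    [[0,0,0.03],[0,0,0]],
    [[0,0,0.03],[0,0,0]],
    [[0,0,0.013],[0,0,0]],
    [[0,0,0],[0,0,0]]
  ]
}}

```text
time: 13.37
eef_pos: [0.4452, 0.0399, 0.0657]
eef_rot: [1.905, -2.493, -0.006]
ft_force: [-1.7, -0.3, 1.7]
grip_width: 0.0006
finger_force: 1.0
```

>>> {"name": "send_rows", "arguments": {
  "steps": [
    [[0,0,0],[0,0,0]],
    [[0,0,0],[0,0,0]],
    [[0,0,0],[0,0,0]]
  ]
}}

```text
time: 13.62
eef_pos: [0.4486, 0.0399, 0.0698]
eef_rot: [-1.91, 2.492, -0.003]
ft_force: [-0.0, 0.3, -0.0]
grip_width: 0.0005
finger_force: 0.0
```

>>> {"name": "send_rows", "arguments": {
  "steps": [
    [[0,0,0.004],[0,0,0]],
    [[0,0,0.004],[0,0,0]],
    [[0,0,0.003],[0,0,0]],
    [[0,0,0],[0,0,0]],
    [[0,0,0],[0,0,0]]
  ]
}}

```text
time: 14.03
eef_pos: [0.4493, 0.0399, 0.0606]
eef_rot: [-1.912, 2.49, -0.004]
ft_force: [-10.1, -0.2, 34.3]
grip_width: 0.0004
finger_force: 17.5
```

Force is 34 N, so the tip has reached a stop, either the key's bottom or the housing. I'll back off in small steps and read the force against height.

>>> {"name": "send_rows", "arguments": {
  "steps": [
    [[0,0,-0.0015],[0,0,0]],
    [[0,0,0],[0,0,0]],
    [[0,0,0],[0,0,0]]
  ]
}}

```text
time: 14.28
eef_pos: [0.4491, 0.0399, 0.0609]
eef_rot: [-1.911, 2.49, -0.004]
ft_force: [-3.2, -1.2, 18.4]
grip_width: 0.0005
finger_force: 8.9
```

>>> {"name": "send_rows", "arguments": {
  "steps": [
    [[0,0,-0.0015],[0,0,0]],
    [[0,0,0],[0,0,0]],
    [[0,0,0],[0,0,0]]
  ]
}}

```text
time: 14.53
eef_pos: [0.449, 0.0399, 0.0614]
eef_rot: [-1.911, 2.49, -0.005]
ft_force: [2.7, -0.7, 4.7]
grip_width: 0.0004
finger_force: 2.3
```

>>> {"name": "send_rows", "arguments": {
  "steps": [
    [[0,0,-0.0015],[0,0,0]],
    [[0,0,0],[0,0,0]],
    [[0,0,0],[0,0,0]]
  ]
}}

```text
time: 14.78
eef_pos: [0.4481, 0.0401, 0.0623]
eef_rot: [-1.912, 2.491, -0.002]
ft_force: [3.8, -1.1, 3.3]
grip_width: 0.0007
finger_force: 2.1
```

>>> {"name": "send_rows", "arguments": {
  "steps": [
    [[0,0,-0.0015],[0,0,0]],
    [[0,0,0],[0,0,0]],
    [[0,0,0],[0,0,0]]
  ]
}}

```text
time: 15.03
eef_pos: [0.4473, 0.0402, 0.0634]
eef_rot: [1.913, -2.492, -0.0]
ft_force: [3.2, 0.1, 4.1]
grip_width: 0.0004
finger_force: 1.7
```

>>> {"name": "send_rows", "arguments": {
  "steps": [
    [[0,0,-0.0015],[0,0,0]],
    [[0,0,0],[0,0,0]],
    [[0,0,0],[0,0,0]]
  ]
}}

```text
time: 15.28
eef_pos: [0.4469, 0.0403, 0.0647]
eef_rot: [1.912, -2.492, -0.001]
ft_force: [2.3, -0.5, 2.1]
grip_width: 0.0005
finger_force: 1.3
```

Below the stop the force falls off like the spring, from about 5 N at 0.0614 to 2 N at 0.0647. So the key was at the bottom of its 6 mm travel. Now I'll draw clear.

>>> {"name": "send_rows", "arguments": {
  "steps": [
    [[0,0,-0.01],[0,0,0]],
    [[0,0,-0.03],[0,0,0]],
    [[0,0,-0.03],[0,0,0]],
    [[0,0,-0.03],[0,0,0]],
    [[0,0,0],[0,0,0]]
  ]
}}

```text
time: 15.7
eef_pos: [0.4497, 0.04, 0.1702]
eef_rot: [-1.91, 2.488, -0.008]
ft_force: [1.2, -0.3, 0.2]
grip_width: 0.0004
finger_force: 0.0
```

>>> {"name": "send_rows", "arguments": {
  "steps": [
    [[0,0,0],[0,0,0]],
    [[0,0,0],[0,0,0]],
    [[0,0,0],[0,0,0]]
  ]
}}

```text
time: 15.95
eef_pos: [0.446, 0.0405, 0.1635]
eef_rot: [1.911, -2.49, -0.004]
ft_force: [0.2, 0.2, -0.1]
grip_width: 0.0004
finger_force: 0.0
```

```bash
python3 - <<'E'
from h import *
c=cams.camera('scene');cv2.imwrite('pics/scene2.png',c['frame'][:,:,::-1])
s=r.observe();print(s['time'],s['eef_pos'],s['ft_force'],s['dq'].round(3))
E
```

```text
16.0 [0.4460126  0.04045185 0.16335229] [-0.46198577  0.15898425  0.32971962] [ 0.001  0.006 -0.005 -0.    -0.002  0.   ]
```

View pics/scene2.png

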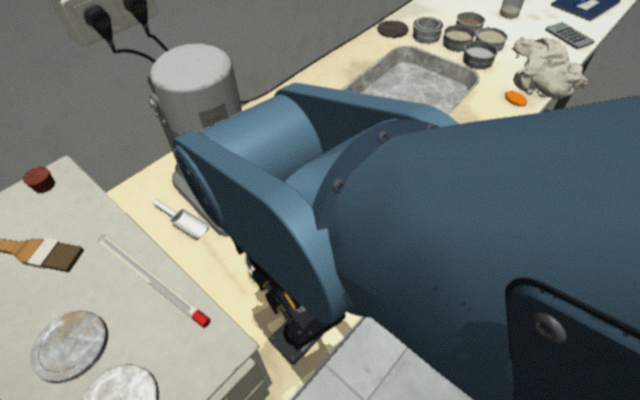

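The arm hides most of the scene camera's view, but the fingers are 8 cm clear of the key, the arm is still and the wrist force is zero. Handing in.

```bash
python3 -c "
from rig import r
print(r.hand_in())"
```

```text
the job is handed in; nothing more can be done
None
```

I pointed at the middle-sized weight and then the empty tin for about two seconds each, pressed the key to its stop (judged from the wrist force), drew clear and handed in; no verdict came back, and the arm hid the weights and tins in the last picture.

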